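# Shut the mesh gate and swing its bar across

### The job

The mesh gate of the parts bay stands ajar: gently push it fully shut with a closed fingertip, then push the red swing bar round on its pivot until it lies fully across the front of the shut gate. Only push; do not grip the gate, the bar or anything else, and leave the funnel, glass float, bushing and bracket on top of the shelf where they stand.

Things in the scene. Friction and masses are not known exactly. Their poses are not given: they have to be found in the camera images.
- bay: Low spruce shelf unit, fixed, 220 mm deep, 520 mm wide, 170 mm high to the top of its top board. Origin on the table below the middle of the unit's front plane; its x points into the unit (away from the robot), y to the left along the front, z up. The gate opening is in the middle of the front. Right of it (-y) an aluminium pivot bracket juts 58 mm out of the front, its top 121 mm above the table, y -158 to -118 mm. An orange spinner plate lies inside the bay, fixed.
- gate (a joint): Opening angle of the mesh gate (rad): 0 shut, positive when its free edge has swung out towards the robot. Upright hinge at the left (+y) side, at bay x -8 mm, y 100 mm; hard stop at 0, at most 1.4. It turns with light friction (about 1 N at the free edge) and stays where it is left. Seen from above it turns anticlockwise as it shuts.
- gate_panel: The gate itself: green frame 200 mm wide, 16 mm thick, from 20 to 165 mm above the table, the top rail 25 mm high, wire mesh between. Origin on the hinge line 20 mm above the table, in the middle of the thickness; its -y points along the gate to the free edge, its -x out of its front face.
- gate_hinge (a point): Point on the gate's hinge line at the height of the top rail's middle (152.5 mm above the table).
- gate_edge (a point): Middle of the top rail's height at the gate's free edge, on the front face.
- catch (a joint): Angle of the red swing bar (rad) about its upright pivot: 0 fully across, parallel to the shelf front with its tip to the left (+y of bay), 11 mm in front of the shut gate (hard stop); about 1.57 pointing straight out of the front, more when it points away from the gate; at most 2.6. It turns with light friction (about 1 N at the tip) and stays where it is left. Seen from above it turns clockwise as it closes.
- catch_bar: The red swing bar: 130 mm long from the pivot axis to the tip, 14 mm thick, 25 mm high, from 130 to 155 mm above the table, with a 28 mm round hub. Origin on the pivot axis 121 mm above the table; its y points along the bar to the tip. Pushing on its -x face closes it.
- catch_pivot (a point): Point on the bar's pivot axis at the height of the bar's middle (142.5 mm above the table), at bay x -34 mm, y -138 mm.
- catch_tip (a point): Middle of the bar's end face.
- funnel: Wide steel funnel standing mouth down on the top board, 160 mm across, 115 mm high, loose. Origin at the centre of its underside.
- float: Green glass float ball, 76 mm across, on a wooden foot ring, 78 mm high, loose on the top board. Origin at the centre of its underside.
- bushing: White nylon auger bushing, a ring 40 mm across, 22 mm bore, 35 mm high, loose on the top board. Origin at the centre of its underside.
- bracket: Galvanized L-shaped hopper bracket, foot 50 by 40 mm, 54 mm high, 4 mm sheet, loose on the top board. Origin at the centre of its foot's underside.

How it is judged:
By the outcome, as a careful person would: the job done as asked, in the order asked, and still so for the second after the job is handed in, with the robot touching nothing.
It also fails if it takes over 54 s, if anything falls off the work surface, if the arm or the gripper's body presses on something with over 40 N, if the wrist force passes 120 N, or if a joint passes its speed limit or range.

### The arm

A 7-joint arm with a two-finger parallel gripper is mounted at the origin on the work surface. World frame = base frame: x ahead of the robot, y to its left, z up, the work surface at z = 0. Lengths are in m, angles in degrees, forces in N, time in s.
With the tool pointing down it reaches from about 0.425 to 0.875 m from the base axis. Payload 8.4 kg.
Tool frame: the origin (TCP) lies at the very end of the fingers, on their centre line; the grasp point (between the pads) lies 19 mm behind it; z points along the fingers, x is the direction in which the jaws open and shut, and the axes are right-handed (so a half turn about z gives the same grasp; the last joint's range is limited). The gripper opens to 85 mm and grips with 20 to 120 N. Pads are 22 mm wide; open, the fingers measure 114 mm over their backs; the gripper's body (76 mm by 85 mm) begins 54 mm behind the grasp point. The pads swing forward as they close: fully open they stand 13 mm farther back than shut.
Start: joints at [-5.684, 19.091, 2.286, 83.961, -0.768, 76.965, -3.352], TCP at [0.65, -0, 0.231] pointing down, gripper open.
Joint ranges: [-147.57, 147.57], [-21.85, 119.76], [-74.77, 79.35], [14.55, 137.4], [-85.83, 265.84], [4.83, 119.75], [-152.11, 152.11]. Speed limits (degrees/s): [127.2, 127.2, 159.86, 159.86, 180, 180, 180].

### API

Orientations are given as [roll, pitch, yaw] about the fixed x, y, z axes, in that order (R = Rz(yaw) Ry(pitch) Rx(roll)).
In Python, from station import bot gives the robot as it stands.
- The arm moves only by the tool send_rows, never from a script. Its arguments are lists of equal length, an entry for each row: "translation": the shift along the tool's x, y, z as a fraction of full scale, a list of three; "yaw": the turn about the tool's z as a fraction of full scale. A call has 1 to 5 rows; each row is the pose to reach, as a shift and turn from the pose commanded when the call began, along the tool's axes at that moment; what a row does not reach only later rows make up. Full scale, the value 1, is 0.3 m for a shift and 30 degrees for a turn. A row lasts 1/8 s, in which the tool goes at most 62.5 mm and 10.7 degrees, less where a joint would pass 70% of its speed; a pose out of reach is approached as far as the arm can. A call with a number of a shift or a turn outside -1 to 1 is refused whole. A call with a gripper value outside its range is refused whole. "claw" is the finger opening in mm, from 0 to 85.4, set as the call begins (left out, the last holds). The fingers move at their own pace and stop on an object; "force" is the grip in N (left out, the last holds). Time passes only in rows, so rows that repeat a pose let the fingers close. It gives the time, the measured TCP pose, the force and the opening at its end, in the units of the state.
- bot.read_state(): the state, without advancing time (a new reading comes with each control period).
- bot.camera(name): name is "scene" or "side" or "wrist"; returns a dict with "image" (384x512x3 uint8, blue, green, red), "depth" (384x512 float32, m along the optical axis (not along the pixel's ray), 0 where there is no reading), "fx", "fy", "cx", "cy" (pixels), "R" (3x3) and "t" (3): a world point X has camera coordinates R X + t. Camera axes: x right, y down, z forward; pixel columns grow to the right and rows downward; lengths in m; the calibration is good to about 2 mm. The wrist camera is an equidistant fisheye: a pixel r from the principal point sees the ray r / f radians off the axis. A picture is of the moment at which its call begins.
- bot.hand_in(): hands the job in, once; it reports no verdict.
Trained networks look in a picture, given as the dict that the camera call returned (one of the last four; its "shot" number tells which), for a name from the list of things; names that differ only in an ending like _2 or _b are one class to them, and where a whole thing is asked for, a point or a joint stands for the part that bears it (a point fixed in the world has none). Each returns a list of dicts, best first, with "conf" (0 to 1); they miss things now and then, are a little off and sometimes report something else, mostly with a low value. They report only what shows in the picture. A call takes as long as a camera call.
- bot.trace(label, picture): "mask" (384x512 bool, what is visible of it) and "rect" ([centre column, centre row, width, height] in pixels, round what is visible of it).
- bot.landmark_of(label, picture): "uv" ([column, row] in pixels: a listed point, or the origin of a listed thing).
The state is a dict: "clock": time; "qpos": joint angles; "joint_velocities": joint speeds; "tau": joint torques, N m; "position": TCP position; "tool_rot": TCP orientation; "force": force on the tool from outside, world axes, zero at the start; "torque": the same for the moment, N m; "gripper_width": finger opening in m.
Only numpy, scipy, OpenCV 4.12 (cv2) and the standard library are available. Lean on these libraries where they do the work, as an engineer would, in place of code of your own. Each camera call takes 0.05 s, during which the arm holds its last target. There are 200 camera calls.

## Working session

There is one attempt and no reset: what is moved stays moved. The work goes in short steps, Python scripts to look and compute and a tool call to move; the robot and the scene stay as the last step left them, time stands still between calls to the robot, and variables do not carry over. Pictures are saved under pics/ and viewed, on a budget of 10 in all, crops included, one or two more only if the job needs it, and the job is handed in when it is done.

Besides the shell and the picture viewer there is one more tool, called by a JSON object that holds its "api" and its "payload". send_rows: Moves the arm, as the interface text tells. Shift numbers are shares of 0.3 m and turn numbers shares of 30 degrees, none past 1 either way. Its arguments: {"type":"object","properties":{"translation":{"type":"array"},"yaw":{"type":"array"},"claw":{"type":"number"},"force":{"type":"number"}},"required":["translation","yaw"]}

```bash
ls; mkdir -p pics
cat > h.py <<'E'
import numpy as np, cv2
from station import bot
def px2w(c,u,v,d=None):
    if d is None:
        p=c["depth"][max(0,int(v)-2):int(v)+3,max(0,int(u)-2):int(u)+3]; p=p[p>0]; d=np.median(p) if p.size else np.nan
    X=np.array([(u-c["cx"])/c["fx"]*d,(v-c["cy"])/c["fy"]*d,d])
    return c["R"].T@(X-c["t"])
def at_z(c,u,v,z):
    o=-c["R"].T@c["t"]; r=c["R"].T@np.array([(u-c["cx"])/c["fx"],(v-c["cy"])/c["fy"],1])
    return o+r*(z-o[2])/r[2]
Z=dict(gate_hinge=.1525,gate_edge=.1525,catch_pivot=.1425,catch_tip=.1425,bay=0,catch_bar=.121,gate_panel=.02,funnel=.17,float=.17,bushing=.17,bracket=.17)
def look(names=Z,cams=("scene","side"),save=None):
    ims=[]
    for n in cams:
        c=bot.camera(n); ims.append(c["image"])
        for k in names:
            r=bot.landmark_of(k,c)
            if r: print(n,k,round(r[0]["conf"],2),np.round(r[0]["uv"]),"atz",np.round(at_z(c,*r[0]["uv"],Z[k]),3),"depth",np.round(px2w(c,*r[0]["uv"]),3))
    if save:
        for n,i in zip(cams,ims): cv2.imwrite(f"pics/{save}_{n}.png",i)
E
python3 - <<'E'
from h import *
look(save="a")
s=bot.read_state();print({k:np.round(s[k],3) for k in("clock","position","tool_rot","gripper_width","force")})
E
```

```text
pics
scene gate_hinge 0.84 [244. 264.] atz [0.622 0.181 0.152] depth [0.62  0.185 0.163]
scene gate_edge 0.73 [351. 236.] atz [0.472 0.055 0.152] depth [ 0.462 -0.038  0.002]
scene catch_pivot 0.64 [329. 185.] atz [ 0.54  -0.045  0.142] depth [ 0.539 -0.034  0.156]
scene catch_tip 0.79 [395. 207.] atz [ 0.41  -0.047  0.142] depth [ 0.385 -0.157  0.004]
scene bay 0.61 [268. 257.] atz [0.613 0.087 0.   ] depth [0.589 0.159 0.164]
scene catch_bar 0.88 [325. 194.] atz [ 0.541 -0.035  0.121] depth [ 0.541 -0.028  0.131]
scene gate_panel 0.59 [241. 291.] atz [0.63  0.183 0.02 ] depth [0.626 0.189 0.041]
scene funnel 0.95 [150. 242.] atz [0.778 0.217 0.17 ] depth [0.752 0.234 0.221]
scene float 0.89 [220. 192.] atz [0.719 0.076 0.17 ] depth [0.7   0.104 0.217]
scene bushing 0.76 [269. 158.] atz [ 0.668 -0.039  0.17 ] depth [ 0.662 -0.024  0.189]
scene bracket 0.58 [150. 243.] atz [0.778 0.218 0.17 ] depth [0.753 0.235 0.221]
side gate_hinge 0.73 [213. 224.] atz [0.621 0.179 0.152] depth [0.616 0.183 0.158]
side gate_edge 0.83 [306. 225.] atz [0.48  0.052 0.152] depth [0.477 0.055 0.156]
sid
[... 262 characters left out ...]
ar 0.96 [309. 206.] atz [ 0.546 -0.041  0.121] depth [ 0.537 -0.029  0.132]
side gate_panel 0.76 [222. 274.] atz [0.609 0.178 0.02 ] depth [0.608 0.178 0.021]
side funnel 0.64 [155. 193.] atz [0.78  0.209 0.17 ] depth [0.733 0.235 0.204]
side float 0.82 [219. 183.] atz [0.711 0.085 0.17 ] depth [0.705 0.089 0.175]
side bushing 0.52 [267. 168.] atz [ 0.677 -0.039  0.17 ] depth [ 0.662 -0.024  0.182]
side bracket 0.89 [304. 155.] atz [ 0.652 -0.147  0.17 ] depth [ 0.646 -0.139  0.175]
{'clock': np.float64(1.2), 'position': array([ 0.65 , -0.   ,  0.231]), 'tool_rot': array([ 1.79999e+02,  5.00000e-03, -4.00000e-03]), 'gripper_width': np.float64(0.085), 'force': array([ 0.13 , -0.142,  0.144])}
```

View pics/a_scene.png

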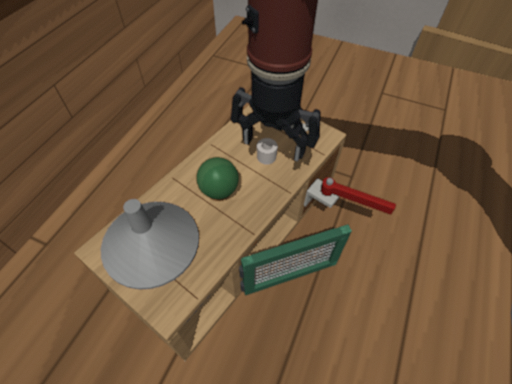

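View pics/a_side.png

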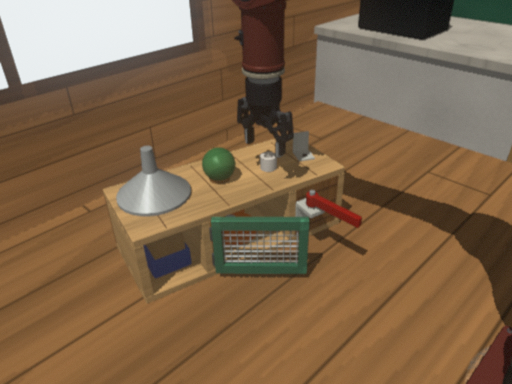

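Run:
```python
from h import *
from scipy.optimize import least_squares
# fit bay pose (x,y,yaw) from hinge & pivot
H=np.array([-.008,.1]);P=np.array([-.034,-.138])
h=np.array([.6215,.180]);p=np.array([.539,-.047])
d=p-h;D=P-H
th=np.arctan2(d[1],d[0])-np.arctan2(D[1],D[0])
R=np.array([[np.cos(th),-np.sin(th)],[np.sin(th),np.cos(th)]])
o=(h+p)/2-R@(H+P)/2
print("yaw",np.degrees(th),"o",o,np.linalg.norm(d),np.linalg.norm(D))
for n,w in dict(edge=(.476,.0535),tip=(.411,-.042),float=(.715,.08),bushing=(.672,-.039),bracket=(.652,-.147),funnel=(.779,.213)).items(): print(n,np.round(R.T@(np.array(w)-o),3))
print("across tip",o+R@(P+[0,.13]),"shut edge",o+R@(H+[-.008,-.2]))
```

```text
yaw -13.738492754813716 o [0.60516151 0.0799691 ] 0.24152691361419742 0.23941595602632673
edge [-0.119 -0.056]
tip [-0.16  -0.165]
float [0.107 0.026]
bushing [ 0.093 -0.1  ]
bracket [ 0.099 -0.209]
funnel [0.137 0.171]
across tip [0.57023433 0.08027267] shut edge [ 0.56587019 -0.01337003]
```

The scene view shows the gate ajar, with its free edge near (351,236). The red bar points outward with its tip near (395,207), and the loose items stand on the top board. The side view agrees, with the edge near (306,225) and the bar tip at (359,223). First move: close the jaws, rise, and go above the gate's front-left side.

{"api": "send_rows", "payload": {"translation": [[-0.1, 0, -0.15], [-0.25, -0.1, -0.2], [-0.4, -0.2, -0.2], [-0.55, -0.3, -0.2], [-0.63, -0.37, -0.2]], "yaw": [0.1, 0.3, 0.46, 0.46, 0.46], "claw": 0, "force": 40}}

```text
clock: 1.82
position: [0.459, 0.1124, 0.2918]
tool_rot: [-180.0, -0.0, -13.7]
force: [0.2, -0.2, 0.3]
gripper_width: -0.0001
```

```bash
cat >> h.py <<'E'
O=np.array([.605,.080]);T=np.radians(-13.74);RB=np.array([[np.cos(T),-np.sin(T)],[np.sin(T),np.cos(T)]])
from scipy.spatial.transform import Rotation as Ro
def st():
    s=bot.read_state();print("t",s["clock"],"pos",np.round(s["position"],4),"bay",np.round(RB.T@(np.array(s["position"][:2])-O),4),"rot",np.round(s["tool_rot"],1),"F",np.round(s["force"],1),"w",s["gripper_width"]);return s
def togo(pts):
    "pts: bay x,y,world z -> fractions in tool axes from the present pose"
    s=st();A=Ro.from_euler("xyz",s["tool_rot"],degrees=True).as_matrix()
    for q in pts:
        w=np.r_[O+RB@np.array(q[:2]),q[2]]; print(q,"->",np.round(A.T@(w-s["position"])/.3,3))
E
python3 - <<'E'
from h import *
togo([(-.148,-.0035,.29),(-.148,-.0035,.145),(-.0305,-.06,.145)])
look(["gate_hinge","gate_edge","catch_pivot","catch_tip"],save="b")
E
```

```text
t 1.825 pos [0.459  0.1124 0.2918] bay [-0.1495 -0.0032] rot [-180.    -0.   -13.7] F [ 0.2 -0.2  0.3] w -0.00012228605912355242
(-0.148, -0.0035, 0.29) -> [0.005 0.001 0.006]
(-0.148, -0.0035, 0.145) -> [0.005 0.001 0.489]
(-0.0305, -0.06, 0.145) -> [0.396 0.19  0.49 ]
scene gate_hinge 0.63 [243. 264.] atz [0.623 0.183 0.152] depth [0.621 0.186 0.162]
scene gate_edge 0.55 [350. 234.] atz [0.474 0.053 0.152] depth [ 0.463 -0.04   0.003]
scene catch_pivot 0.48 [269. 260.] atz [0.588 0.153 0.142] depth [0.586 0.158 0.154]
scene catch_tip 0.72 [266. 158.] atz [ 0.681 -0.058  0.142] depth [ 0.667 -0.021  0.188]
side gate_hinge 0.73 [212. 221.] atz [0.628 0.175 0.152] depth [0.619 0.182 0.162]
side gate_edge 0.68 [305. 227.] atz [0.476 0.059 0.152] depth [0.478 0.056 0.15 ]
side catch_pivot 0.64 [312. 200.] atz [ 0.538 -0.038  0.142] depth [ 0.533 -0.032  0.148]
side catch_tip 0.68 [360. 224.] atz [ 0.409 -0.038  0.142] depth [ 0.411 -0.041  0.14 ]
```

{"api": "send_rows", "payload": {"translation": [[0, 0, 0.15], [0, 0, 0.3], [0, 0, 0.42], [0, 0, 0.49], [0, 0, 0.49]], "yaw": [0, 0, 0, 0, 0]}}

```text
clock: 2.95
position: [0.4601, 0.1104, 0.1428]
tool_rot: [179.9, 0.2, -13.8]
force: [-0.6, 0.8, 0.3]
gripper_width: 0.0003
```

{"api": "send_rows", "payload": {"translation": [[0.04, 0.02, 0], [0.08, 0.04, 0], [0.12, 0.06, 0], [0.16, 0.08, 0], [0.2, 0.1, 0]], "yaw": [0, 0, 0, 0, 0]}}

```text
clock: 3.58
position: [0.5127, 0.0668, 0.1443]
tool_rot: [180.0, 0.0, -13.8]
force: [-2.1, 1.4, 0.6]
gripper_width: 0.0002
```

Run:
```python
from h import *
togo([(-.0305,-.06,.145)])
look(["gate_hinge","gate_edge"],save="c")
```

```text
t 3.575 pos [0.5127 0.0668 0.1443] bay [-0.0865 -0.0347] rot [180.    0.  -13.8] F [-2.1  1.4  0.6] w 0.00017190731582090895
(-0.0305, -0.06, 0.145) -> [ 0.187  0.084 -0.002]
scene gate_hinge 0.57 [243. 263.] atz [0.624 0.179 0.152] depth [0.621 0.184 0.164]
side gate_hinge 0.97 [213. 224.] atz [0.62  0.179 0.152] depth [0.615 0.183 0.158]
side gate_edge 0.78 [302. 218.] atz [0.5   0.039 0.152] depth [0.507 0.03  0.144]
```

View pics/c_side.png

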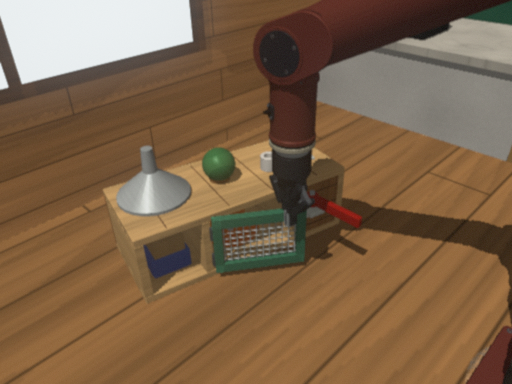

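The fingertip at about (290,215) is on the top rail and the gate is moving. I'll continue slowly.

{"api": "send_rows", "payload": {"translation": [[0.03, 0.014, 0], [0.06, 0.027, 0], [0.09, 0.04, 0], [0.12, 0.054, 0], [0.15, 0.068, 0]], "yaw": [0, 0, 0, 0, 0]}}

```text
clock: 4.5
position: [0.5514, 0.0364, 0.1442]
tool_rot: [180.0, 0.0, -13.8]
force: [-1.4, 1.3, 0.1]
gripper_width: -0.0
```

{"api": "send_rows", "payload": {"translation": [[0.007, 0.003, 0], [0.014, 0.006, 0], [0.021, 0.009, 0], [0.028, 0.012, 0], [0.028, 0.012, 0]], "yaw": [0, 0, 0, 0, 0]}}

```text
clock: 5.12
position: [0.5584, 0.0313, 0.1444]
tool_rot: [180.0, -0.0, -13.8]
force: [-0.2, -0.7, 0.3]
gripper_width: -0.0002
```

Run:
```python
from h import *
togo([(-.0305,-.06,.145)])
```

```text
t 5.125 pos [0.5584 0.0313 0.1444] bay [-0.0337 -0.0584] rot [180.   -0.  -13.8] F [-0.2 -0.7  0.3] w -0.00020333429877357354
(-0.0305, -0.06, 0.145) -> [ 0.011  0.005 -0.002]
```

Keep advancing in 1–1.5 mm steps along bay x, watching the force.

{"api": "send_rows", "payload": {"translation": [[0.005, 0, 0], [0.01, 0, 0], [0.015, 0, 0], [0.02, 0, 0], [0.02, 0, 0]], "yaw": [0, 0, 0, 0, 0]}}

```text
clock: 5.75
position: [0.5642, 0.03, 0.1443]
tool_rot: [-180.0, -0.0, -13.8]
force: [0.4, -0.2, -0.4]
gripper_width: -0.0001
```

Run:
```python
from h import *
st(); look(["gate_hinge","gate_edge"],save="d")
```

```text
t 5.75 pos [0.5642 0.03   0.1443] bay [-0.0277 -0.0582] rot [-180.    -0.   -13.8] F [ 0.4 -0.2 -0.4] w -5.8853460994541017e-05
scene gate_hinge 0.55 [244. 262.] atz [0.624 0.177 0.152] depth [0.621 0.182 0.164]
scene gate_edge 0.79 [312. 190.] atz [ 0.566 -0.01   0.152] depth [0.558 0.049 0.232]
side gate_hinge 0.79 [214. 226.] atz [0.615 0.182 0.152] depth [0.617 0.181 0.151]
side gate_edge 0.66 [292. 197.] atz [ 0.567 -0.004  0.152] depth [ 0.566 -0.003  0.153]
```

View pics/d_scene.png

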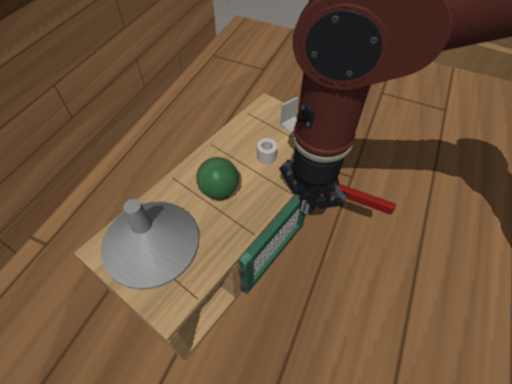

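The gate is nearly shut, with its edge near (303,200), but there is no stop force yet. I'll push on until it shows.

{"api": "send_rows", "payload": {"translation": [[0.005, 0, 0], [0.01, 0, 0], [0.015, 0, 0], [0.015, 0, 0]], "yaw": [0, 0, 0, 0]}}

```text
clock: 6.55
position: [0.5654, 0.0298, 0.1443]
tool_rot: [179.9, 0.4, -13.8]
force: [-17.0, 1.7, 11.1]
gripper_width: -0.0
```

Stop reached: 17 N with only about 1 mm of travel. Back off, lift, and look.

{"api": "send_rows", "payload": {"translation": [[-0.06, 0, 0], [-0.18, 0, 0], [-0.25, 0, -0.15], [-0.28, 0.1, -0.32], [-0.28, 0.25, -0.35]], "yaw": [0, 0, 0, 0, 0]}}

```text
clock: 7.18
position: [0.4702, -0.0233, 0.2532]
tool_rot: [-179.9, -0.3, -13.6]
force: [1.2, -1.1, -0.6]
gripper_width: 0.0
```

Run:
```python
from h import *
look(["gate_hinge","gate_edge","catch_pivot","catch_tip"],save="e")
togo([(-.113,-.2007,.25),(-.113,-.2007,.138)])
```

```text
scene gate_hinge 0.85 [243. 261.] atz [0.625 0.177 0.153] depth [0.623 0.182 0.164]
scene gate_edge 0.57 [311. 192.] atz [ 0.566 -0.005  0.152] depth [ 0.569 -0.028  0.12 ]
scene catch_pivot 0.75 [330. 186.] atz [ 0.538 -0.042  0.142] depth [ 0.537 -0.033  0.154]
scene catch_tip 0.72 [397. 208.] atz [ 0.407 -0.045  0.142] depth [ 0.381 -0.157  0.002]
side gate_hinge 0.76 [210. 224.] atz [0.625 0.183 0.152] depth [0.628 0.181 0.149]
side gate_edge 0.72 [290. 199.] atz [0.566 0.005 0.152] depth [0.57  0.    0.149]
side catch_pivot 0.65 [312. 197.] atz [ 0.543 -0.046  0.142] depth [ 0.535 -0.035  0.152]
side catch_tip 0.83 [360. 222.] atz [ 0.412 -0.044  0.142] depth [ 0.41  -0.041  0.145]
t 7.675 pos [ 0.4689 -0.023   0.2488] bay [-0.1077 -0.1324] rot [ 1.80e+02  1.00e-01 -1.37e+01] F [-0.3  0.1  0.3] w 0.00015277721197931417
(-0.113, -0.2007, 0.25) -> [-0.018  0.228 -0.004]
(-0.113, -0.2007, 0.138) -> [-0.017  0.228  0.37 ]
```

View pics/e_side.png

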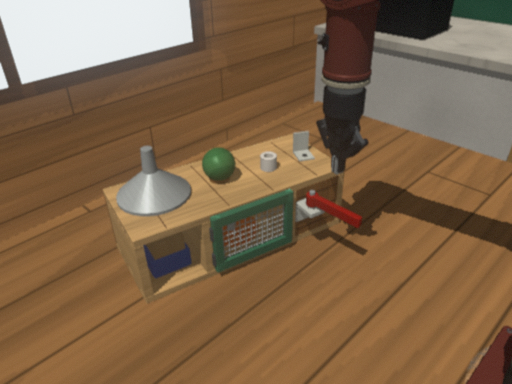

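The gate is shut flush, with its edge near (295,200). The bar is unchanged, pivot (312,197) and tip (360,222). Next I go to the bar's right side and descend.

{"api": "send_rows", "payload": {"translation": [[-0.018, 0.12, 0], [-0.018, 0.23, 0], [-0.018, 0.23, 0.15], [-0.018, 0.23, 0.3], [-0.018, 0.23, 0.37]], "yaw": [0, 0, 0, 0, 0]}}

```text
clock: 8.3
position: [0.4459, -0.089, 0.1357]
tool_rot: [180.0, 0.2, -13.8]
force: [-0.8, -0.5, 1.1]
gripper_width: -0.0
```

Run:
```python
from h import *
P=np.array([-.034,-.138])
pts=[]
for f,off,s in [(1.7,.025,.09),(1.45,.022,.09),(1.2,.022,.09),(.95,.022,.09),(.7,.022,.09),(.5,.022,.09),(.3,.022,.09),(.15,.022,.09),(0,.0215,.09)]:
    q=P+s*np.array([-np.sin(f),np.cos(f)])-off*np.array([np.cos(f),np.sin(f)]); pts.append((*np.round(q,4),.138))
togo(pts)
```

```text
t 8.3 pos [ 0.4459 -0.089   0.1357] bay [-0.1144 -0.202 ] rot [180.    0.2 -13.8] F [-0.8 -0.5  1.1] w -2.1988620655593177e-05
(np.float64(-0.12), np.float64(-0.1744), 0.138) -> [-0.019 -0.092 -0.008]
(np.float64(-0.126), np.float64(-0.149), 0.138) -> [-0.039 -0.177 -0.008]
(np.float64(-0.1259), np.float64(-0.1259), 0.138) -> [-0.039 -0.254 -0.008]
(np.float64(-0.12), np.float64(-0.1035), 0.138) -> [-0.019 -0.328 -0.008]
(np.float64(-0.1088), np.float64(-0.0833), 0.138) -> [ 0.018 -0.396 -0.008]
(np.float64(-0.0965), np.float64(-0.0696), 0.138) -> [ 0.059 -0.441 -0.008]
(np.float64(-0.0816), np.float64(-0.0585), 0.138) -> [ 0.109 -0.478 -0.008]
(np.float64(-0.0692), np.float64(-0.0523), 0.138) -> [ 0.15  -0.499 -0.008]
(np.float64(-0.0555), np.float64(-0.048), 0.138) -> [ 0.196 -0.513 -0.009]
```

{"api": "send_rows", "payload": {"translation": [[-0.01, -0.05, -0.005], [-0.02, -0.09, -0.005], [-0.03, -0.13, -0.005], [-0.039, -0.175, -0.005], [-0.04, -0.215, -0.005]], "yaw": [0, 0, 0, 0, 0]}}

```text
clock: 8.93
position: [0.4514, -0.0231, 0.1404]
tool_rot: [-180.0, -0.1, -13.8]
force: [0.0, -2.1, 1.0]
gripper_width: 0.0005
```

{"api": "send_rows", "payload": {"translation": [[0.0, -0.035, 0], [0.01, -0.075, 0], [0.022, -0.113, 0], [0.038, -0.147, 0], [0.058, -0.18, 0]], "yaw": [0, 0, 0, 0, 0]}}

```text
clock: 9.55
position: [0.4811, 0.0247, 0.1396]
tool_rot: [180.0, 0.0, -13.8]
force: [-0.4, -2.5, 0.1]
gripper_width: 0.0
```

Run:
```python
from h import *
togo([(-.0965,-.0696,.138),(-.0816,-.0585,.138),(-.0692,-.0523,.138),(-.0555,-.048,.138)])
look(["catch_pivot","catch_tip","gate_edge"],save="f")
```

```text
t 9.55 pos [0.4811 0.0247 0.1396] bay [-0.1072 -0.0831] rot [180.    0.  -13.8] F [-0.4 -2.5  0.1] w 2.8546555899057927e-05
(-0.0965, -0.0696, 0.138) -> [ 0.036 -0.045  0.005]
(-0.0816, -0.0585, 0.138) -> [ 0.085 -0.082  0.005]
(-0.0692, -0.0523, 0.138) -> [ 0.127 -0.103  0.005]
(-0.0555, -0.048, 0.138) -> [ 0.172 -0.117  0.005]
scene catch_pivot 0.78 [326. 186.] atz [ 0.545 -0.04   0.142] depth [0.54  0.023 0.224]
scene catch_tip 0.57 [346. 242.] atz [0.475 0.065 0.142] depth [0.476 0.07  0.15 ]
scene gate_edge 0.62 [313. 190.] atz [ 0.566 -0.013  0.152] depth [ 0.569 -0.036  0.122]
side catch_tip 0.66 [299. 234.] atz [0.479 0.075 0.142] depth [0.481 0.071 0.139]
```

View pics/f_side.png

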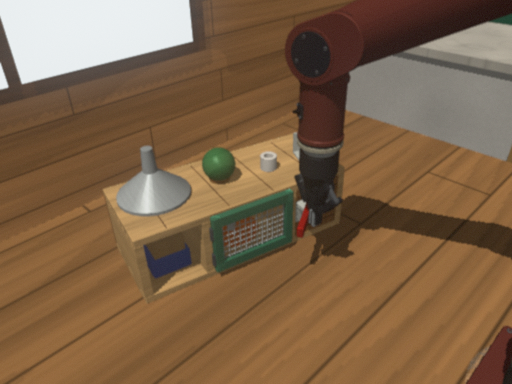

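The bar is swinging in, with its tip near (300,234), and the gate is still shut. Continue the arc.

{"api": "send_rows", "payload": {"translation": [[0.018, -0.025, 0], [0.036, -0.047, 0], [0.06, -0.067, 0], [0.085, -0.083, 0], [0.108, -0.094, 0]], "yaw": [0, 0, 0, 0, 0]}}

```text
clock: 10.58
position: [0.5195, 0.0442, 0.1397]
tool_rot: [180.0, 0.0, -13.8]
force: [-0.5, -1.2, 0.7]
gripper_width: -0.0002
```

{"api": "send_rows", "payload": {"translation": [[0.015, -0.007, 0], [0.03, -0.012, 0], [0.042, -0.015, 0], [0.05, -0.018, 0], [0.05, -0.018, 0]], "yaw": [0, 0, 0, 0, 0]}}

```text
clock: 11.2
position: [0.5351, 0.0458, 0.1399]
tool_rot: [-180.0, -0.0, -13.8]
force: [0.1, 0.2, 0.3]
gripper_width: 0.0
```

Run:
```python
from h import *
togo([(-.0555,-.048,.138)])
```

```text
t 11.2 pos [0.5351 0.0458 0.1399] bay [-0.0598 -0.0499] rot [-180.    -0.   -13.8] F [0.1 0.2 0.3] w 1.1428577673042823e-05
(-0.0555, -0.048, 0.138) -> [ 0.014 -0.006  0.006]
```

{"api": "send_rows", "payload": {"translation": [[0.006, 0, 0], [0.012, 0, 0], [0.018, 0, 0], [0.024, 0, 0], [0.024, 0, 0]], "yaw": [0, 0, 0, 0, 0]}}

```text
clock: 11.82
position: [0.5421, 0.0438, 0.1399]
tool_rot: [180.0, -0.0, -13.8]
force: [0.7, 0.6, 0.6]
gripper_width: 0.0001
```

{"api": "send_rows", "payload": {"translation": [[0.005, 0, 0], [0.01, 0, 0], [0.01, 0, 0]], "yaw": [0, 0, 0]}}

```text
clock: 12.2
position: [0.5431, 0.0435, 0.1397]
tool_rot: [180.0, 0.2, -13.8]
force: [-9.0, 2.0, 5.8]
gripper_width: -0.0001
```

Run:
```python
from h import *
st()
```

```text
t 12.2 pos [0.5431 0.0435 0.1397] bay [-0.0514 -0.0501] rot [180.    0.2 -13.8] F [-9.   2.   5.8] w -5.588406026829167e-05
```

{"api": "send_rows", "payload": {"translation": [[0.004, 0, 0], [0.004, 0, 0]], "yaw": [0, 0]}}

```text
clock: 12.45
position: [0.5433, 0.0435, 0.1396]
tool_rot: [179.9, 0.3, -13.8]
force: [-15.0, 3.0, 10.0]
gripper_width: -0.0001
```

{"api": "send_rows", "payload": {"translation": [[-0.06, 0, 0], [-0.18, 0, 0], [-0.25, 0, -0.15], [-0.28, 0, -0.32], [-0.28, 0.2, -0.4]], "yaw": [0, 0, 0, 0, 0]}}

```text
clock: 13.08
position: [0.4517, 0.0092, 0.2622]
tool_rot: [-179.9, -0.3, -13.4]
force: [0.3, -1.2, -0.4]
gripper_width: -0.0002
```

Run:
```python
from h import *
look(save="g"); st()
```

```text
scene gate_hinge 0.68 [246. 264.] atz [0.62  0.179 0.152] depth [0.618 0.183 0.162]
scene gate_edge 0.63 [312. 191.] atz [ 0.565 -0.009  0.152] depth [ 0.569 -0.033  0.12 ]
scene catch_pivot 0.61 [329. 185.] atz [ 0.54  -0.044  0.142] depth [ 0.54  -0.033  0.156]
scene catch_tip 0.6 [292. 230.] atz [0.572 0.082 0.142] depth [0.572 0.084 0.147]
scene bay 0.93 [272. 258.] atz [0.603 0.085 0.   ] depth [0.597 0.104 0.044]
scene catch_bar 0.63 [328. 194.] atz [ 0.537 -0.039  0.121] depth [ 0.537 -0.026  0.138]
scene gate_panel 0.62 [242. 290.] atz [0.63  0.181 0.02 ] depth [0.625 0.189 0.047]
scene funnel 0.9 [154. 244.] atz [0.772 0.217 0.17 ] depth [0.748 0.233 0.218]
scene float 0.64 [217. 192.] atz [0.724 0.077 0.17 ] depth [0.704 0.107 0.219]
scene bushing 0.92 [267. 157.] atz [ 0.673 -0.04   0.17 ] depth [ 0.665 -0.021  0.194]
scene bracket 0.83 [294. 127.] atz [ 0.653 -0.142  0.17 ] depth [ 0.652 -0.136  0.175]
side gate_hinge 0.62 [212. 224.] atz [0.622 0.182 0.152] depth [0.625 0.18  0.15 ]
side gate_edge 0.59 [293. 197.] atz [ 0.567 -0.008  0.152] depth [ 0.568 -0.01   0.151]
s
[... 175 characters left out ...]
 bay 0.86 [251. 260.] atz [0.61  0.086 0.   ] depth [0.607 0.089 0.004]
side catch_bar 0.84 [309. 207.] atz [ 0.543 -0.038  0.121] depth [ 0.536 -0.029  0.129]
side gate_panel 0.96 [218. 269.] atz [0.626 0.175 0.02 ] depth [0.617 0.181 0.03 ]
side funnel 0.75 [152. 192.] atz [0.788 0.211 0.17 ] depth [0.736 0.239 0.207]
side float 0.82 [218. 181.] atz [0.718 0.08  0.17 ] depth [0.702 0.093 0.183]
side bushing 0.71 [269. 167.] atz [ 0.678 -0.046  0.17 ] depth [ 0.659 -0.027  0.185]
side bracket 0.85 [304. 153.] atz [ 0.658 -0.156  0.17 ] depth [ 0.654 -0.151  0.173]
t 14.275 pos [0.4505 0.0066 0.259 ] bay [-0.1327 -0.1081] rot [-180.     0.   -13.8] F [ 0.3  0.1 -0.4] w -2.260457940370761e-05
```

View pics/g_scene.png

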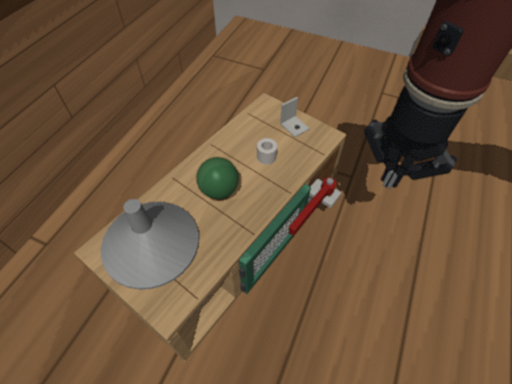

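View pics/g_side.png

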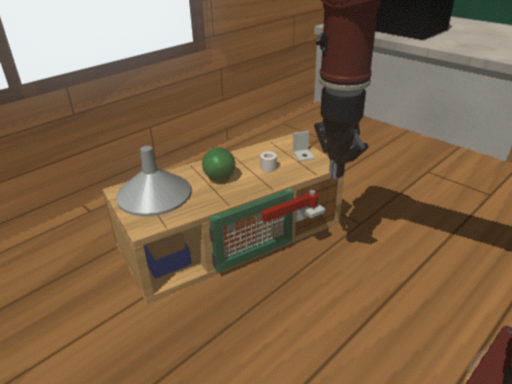

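Both views show the gate shut (edge near (295,198) in the side view) and the bar lying across it, parallel to the front, with its tip at (292,230) scene and (265,217) side. The loose items stand where they were, and the robot is clear. Handing in.

```bash
python3 -c "
from h import *
print(bot.hand_in())"
```

```text
the job is handed in; nothing more can be done
None
```

The gate is fully shut and the red bar lies fully across its front. I pushed the gate first and then the bar, both with the closed fingertip and without gripping anything. I handed in at about 14 s.

- **Gate:** I pushed until it reached its stop, where the force read about 17 N. In the final pictures its free edge is at about (0.566, -0.009), against (0.566, -0.013) calculated for fully shut.
- **Bar:** I pushed until it reached its stop, where the force read about 15 N. Its tip is at about (0.570, 0.081), against (0.570, 0.080) calculated for fully across.
- **Shelf items:** The funnel, float, bushing and bracket stand where they were to within about 10 mm, which is the spread of the network readings. The pictures show no change.
- **Robot:** The arm was clear of everything, with the force reading near zero.

A few network readings were wrong along the way: the bar's pivot and tip in one scene picture, and the bracket in the first one. The other camera or later pictures put them right. No final check failed.

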